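# Put away the rice-cake shaping tools

## Task

Put the washed shaping tools away where each kind belongs: slip the two white thickness rings over the pin of the ring stand, the large one at the bottom and the small one flat on top of it, stand both wooden stamps upright, handle up, side by side in the long wooden tray, and set the tall thin-walled brass cutter upright in the square dark steel pan. Leave the stack of white tubs and the oil bottle where they are.

Things in the scene. Friction and masses are not known exactly. Their poses are not given: they have to be found in the camera images.
- ring_large_mid (a point): Large thickness ring: flat thick ring of white plastic, 66 mm outside, bore 30 mm, 18 mm thick, lying flat, 40 to 80 g. The point is the centre of the bore, half-way up (9 mm above its underside); z along its axis.
- ring_small_mid (a point): Small thickness ring: the same, but 48 mm outside, bore 30 mm, 18 mm thick, lying flat, 25 to 50 g. The point is the centre of the bore, half-way up (9 mm above its underside); z along its axis.
- cutter_mid (a point): Round cutter: a plain thin-walled brass tube, 58 mm outside, wall 3 mm, 50 mm tall, open at both ends, standing upright, 80 to 150 g. The point is on its axis, half-way up (25 mm above its lower edge); z along its axis.
- stamp_a_mid (a point): Wooden rice-cake stamp, turned from pale wood, standing upright on its flat round face: head 48 mm across and 20 mm high, tapering at 20 to 30 mm to a plain round handle 28 mm thick (from 30 to 68 mm above the face), 75 mm tall over all, 50 to 110 g. Two are alike. The point is on its axis, half-way up (37.5 mm above the face); z points up to the handle's end.
- stamp_b_mid (a point): Wooden rice-cake stamp, turned from pale wood, standing upright on its flat round face: head 48 mm across and 20 mm high, tapering at 20 to 30 mm to a plain round handle 28 mm thick (from 30 to 68 mm above the face), 75 mm tall over all, 50 to 110 g. Two are alike. The point is on its axis, half-way up (37.5 mm above the face); z points up to the handle's end.
- stand: Ring stand, fixed: a round dark wooden foot, 100 mm across and 10 mm high, with an upright steel pin 14 mm thick at its centre, whose top (tapered to 6 mm over the last 8 mm) is 54 mm above the table. Origin: centre of the foot's underside, on the table; z up.
- tray: Stamp tray, fixed: low open wooden tray, 90 mm (its x) by 180 mm (its y) outside, 20 mm high, walls and floor 5 mm thick. Origin: centre of its underside, on the table; its long side runs along its y, which is turned at most 15 degrees from the world's y.
- pan: Cutter pan, fixed: low open square dark steel pan, 130 mm by 130 mm outside, 18 mm high, walls and floor 3 mm thick. Origin: centre of its underside, on the table.
- tubs: Bystander: stack of white plastic tubs, about 124 by 154 mm, 96 mm high, to the left of the work. Origin: centre of its underside.
- oil: Bystander: amber bottle with a yellow cap, 60 mm across, 150 mm tall, to the right of the work. Origin: centre of its underside.
There are look-alikes about, which are no part of the job. Several things look just like the stand: the one meant starts nearest to the robot's base. What is shaped like the part that bears stamp_b_mid but blue is not meant.

How it is judged:
By the outcome, as a careful person would: the job done as asked, in the order asked, and still so for the second after the job is handed in, with the robot touching nothing.
It also fails if it takes over 104 s, if anything falls off the work surface, if the arm or the gripper's body presses on something with over 40 N, if the wrist force passes 120 N, or if a joint passes its speed limit or range.

## Robot

A 6-joint arm with a two-finger parallel gripper is mounted at the origin on the work surface. World frame = base frame: x ahead of the robot, y to its left, z up, the work surface at z = 0. Lengths are in mm, angles in rad, forces in N, time in s.
With the tool pointing down it reaches from about 400 to 925 mm from the base axis. Payload 12.5 kg.
Tool frame: the origin (TCP) lies midway between the tips of the shut fingers; the grasp point (between the pads) lies 19 mm behind it (env.grip_depth is the distance from the TCP to the grasp point, in mm); z points along the fingers, y is the line along which they close (so a half turn about z gives the same grasp; the last joint's range is limited). The gripper opens to 95 mm and grips with 3 to 60 N. Pads are 20 mm wide; open, the fingers measure 119 mm over their backs; the gripper's body (75 mm by 180 mm) begins 59 mm behind the grasp point.
Start: joints at [1.197, 0.491, 1.559, -0, 1.092, -0.106], TCP at [165.364, 602.745, 214.661] pointing down, gripper open.
Joint ranges: [-3.1, 3.1], [-0.84, 2.19], [0.05, 2.79], [-1.13, 4.28], [0.06, 2.93], [-2.69, 2.69]. Speed limits (rad/s): [2.22, 2.22, 2.79, 3.14, 3.14, 3.14].

## Interface

Orientations are given as [roll, pitch, yaw] about the fixed x, y, z axes, in that order (R = Rz(yaw) Ry(pitch) Rx(roll)).
In Python, from cell import monitor, viewer, order, env gives the robot as it stands.
- The arm moves only by the tool move_arm, never from a script. Its argument "moves" is one flat list of numbers, 4 for each row, row after row: the shift along the tool's x, y, z normalised to -1 to 1, where 1 is 0.15 m, then the turn about the tool's z normalised to -1 to 1, where 1 is pi/2 rad. A call has 1 to 10 rows; each row shifts and turns the commanded pose from where the row before left it, along the tool's axes as they then stand; what a row does not reach is not made up. A row lasts 1/8 s, in which the tool goes at most 62.5 mm and 10.7 degrees, less where a joint would pass 70% of its speed; a pose out of reach is approached as far as the arm can. A call with a number of a shift or a turn outside -1 to 1 is refused whole. A call with a gripper value outside its range is refused whole. "claw" is the finger opening in mm, from 0 to 95.1, set as the call begins (left out, the last holds). The fingers move at their own pace and stop on an object; the grip force is fixed at half the most. Time passes only in rows, so rows that do not move let the fingers close. It gives the time, the measured TCP pose, the force, the opening and the grip force at its end, in the units of the state.
- monitor.state(): the state, without advancing time (a new reading comes with each control period).
- viewer.read_camera(name): name is "side" or "top"; returns the picture (480x640x3 uint8, red, green, blue); there is no depth.
- viewer.camera_info(name): a dict with "K" (3x3 intrinsics, pixels), "camera_from_world" (4x4, takes a point from world to camera coordinates). Camera axes: x right, y down, z forward; pixel columns grow to the right and rows downward; lengths in mm; the calibration is good to about 2 mm. A picture is of the moment at which its call begins. camera_info takes no time and is no camera call.
- order.job_done(): hands the job in; it is judged then, once.
The state is a dict: "t": time; "joints": joint angles; "qvel": joint speeds; "tau": joint torques, N m; "eef_pos": TCP position; "tcp_rot": TCP orientation; "ft_force": force on the tool from outside, world axes, zero at the start; "moment": the same for the moment, N m; "opening": opening from 0.0 (shut) to 1.0 (fully open); "grip_force": force on a finger pad.
Only numpy, scipy, OpenCV 4.12 (cv2) and the standard library are available. Lean on these libraries where they do the work, as an engineer would, in place of code of your own. Each camera call takes 0.05 s, during which the arm holds its last target. There are 200 camera calls.

## Working session

There is one attempt and no reset: what is moved stays moved. The work goes in short steps, Python scripts to look and compute and a tool call to move; the robot and the scene stay as the last step left them, time stands still between calls to the robot, and variables do not carry over. Pictures are saved under pics/ and viewed, at most 14 in all, crops included, and the job is handed in when it is done.

Besides the shell and the picture viewer there is one more tool, called after ">>>" as name(argument=value, ...) on one line, values as JSON. move_arm: Moves the arm, as the interface text tells. Scaled input: -1 to 1 covers 0.15 m each way for a shift and pi/2 rad each way for a turn. Its arguments: {"type":"object","properties":{"moves":{"type":"array"},"claw":{"type":"number"}},"required":["moves"]}

```bash
mkdir -p pics
python3 - <<'E'
from cell import monitor,viewer,env
import cv2,numpy as np
s=monitor.state();print(s['t'],s['eef_pos'],s['tcp_rot'])
for n in ('top','side'):
    i=viewer.read_camera(n);cv2.imwrite(f'pics/{n}0.png',i[:,:,::-1])
    c=viewer.camera_info(n);print(n,np.round(c['K'],1).tolist(),np.round(c['camera_from_world'],3).tolist())
E
```

```text
0.0 [165.28005803 602.49862792 214.06564951] [-3.14047075e+00 -9.29695759e-05  2.87382203e+00]
top [[553.1, 0.0, 326.3], [0.0, 553.1, 240.7], [0.0, 0.0, 1.0]] [[0.016, -1.0, -0.001, 7.532], [-0.997, -0.016, -0.077, 503.459], [0.077, 0.002, -0.997, 1510.87], [0.0, 0.0, 0.0, 1.0]]
side [[447.1, 0.0, 313.4], [0.0, 447.1, 244.6], [0.0, 0.0, 1.0]] [[-0.973, -0.232, 0.008, 507.97], [-0.184, 0.75, -0.635, 113.638], [0.141, -0.619, -0.773, 1111.874], [0.0, 0.0, 0.0, 1.0]]
```

View pics/top0.png

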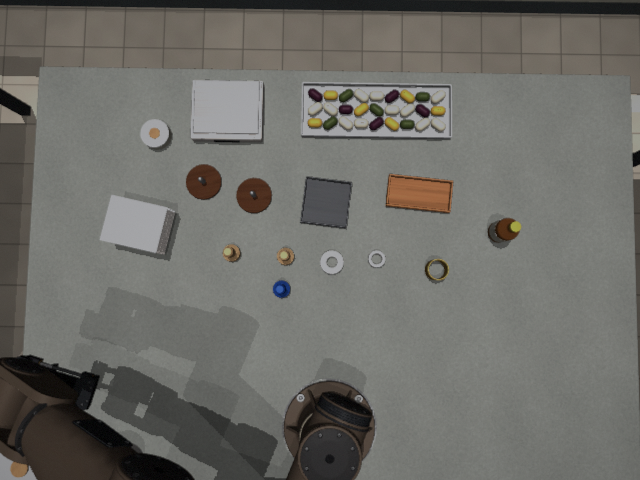

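View pics/side0.png

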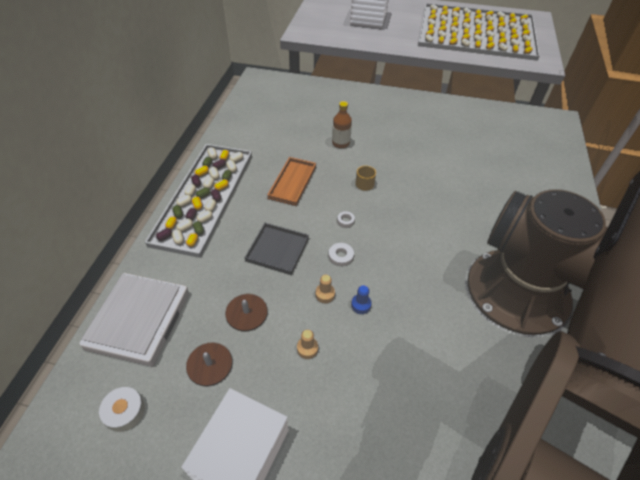

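```bash
cat > h.py <<'E'
import cv2,numpy as np
from cell import viewer,monitor
from scipy.optimize import least_squares
def cams(): return {n:(viewer.read_camera(n),viewer.camera_info(n)) for n in('top','side')}
def proj(P,c):
    T=c['camera_from_world'];p=np.asarray(P,float)@T[:3,:3].T+T[:3,3];q=p@np.array(c['K']).T
    return q[:,:2]/q[:,2:]
def ground(uv,c,z):
    T=np.array(c['camera_from_world']);R,t=T[:3,:3],T[:3,3]
    d=R.T@np.linalg.inv(c['K'])@np.array([*uv,1.]);o=-R.T@t
    return o+d*(z-o[2])/d[2]
S=8
a=np.linspace(0,2*np.pi,48)
def circ(z,r): return np.c_[r*np.cos(a),r*np.sin(a),0*a+z]
def box(x,y,z0,z1): return np.array([[i*x/2,j*y/2,k] for i in(-1,1) for j in(-1,1) for k in(z0,z1)],float)
def cyl(r,z0,z1): return np.r_[circ(z0,r),circ(z1,r)]
M={'ring_large':[cyl(33,0,18)],'ring_small':[cyl(24,0,18)],'cutter':[cyl(29,0,50)],
 'stamp':[cyl(24,0,20),np.r_[circ(20,24),circ(30,14)],cyl(14,30,75)],
 'stand':[cyl(50,0,10)],'tray':[box(90,180,0,20)],'pan':[box(130,130,0,18)]}
def sil(parts,x,y,z,yaw,c):
    R=np.array([[np.cos(yaw),-np.sin(yaw),0],[np.sin(yaw),np.cos(yaw),0],[0,0,1]])
    m=np.zeros((480*2,640*2),np.uint8)
    for p in parts:
        h=cv2.convexHull(((proj(p@R.T+[x,y,z],c)*2+.5)*256).astype(np.float32).reshape(-1,1,2).astype(np.int32))
        cv2.fillConvexPoly(m,h,255,cv2.LINE_8,8)
    return m
def mom(m,s):
    q=cv2.moments(m,True);A=q['m00']
    return np.array([q['m10']/A/s,q['m01']/A/s]),A/s/s,.5*np.arctan2(2*q['mu11'],q['mu20']-q['mu02'])
def seg(img,kind,uv,rad):
    hsv=cv2.cvtColor(img,cv2.COLOR_RGB2HSV).astype(int);H,Sa,V=hsv[...,0],hsv[...,1],hsv[...,2]
    m={'w':(V>175)&(Sa<40),'o':(Sa>75)&(H<35),'d':(V<95)&(Sa<80)}[kind].astype(np.uint8)
    n,l,st,ce=cv2.connectedComponentsWithStats(m)
    d=[np.hypot(*(ce[i]-uv)) if st[i,4]>15 else 1e9 for i in range(1,n)]
    i=int(np.argmin(d))+1
    k,_=cv2.findContours((l==i).astype(np.uint8),cv2.RETR_EXTERNAL,cv2.CHAIN_APPROX_NONE)
    return cv2.drawContours(np.zeros_like(m),k,-1,1,-1)
def fit(C,model,kind,uv0,z=0,yaw=0,fityaw=False,x0=None):
    c=C['top'][1];x=np.array(x0 if x0 is not None else ground(uv0,c,z+10)[:2]);obs={}
    for n in C:
        g=proj([[x[0],x[1],z+15]],C[n][1])[0];obs[n]=mom(seg(C[n][0],kind,g,40),1)
    def pred(x,yaw): return {n:mom(sil(M[model],x[0],x[1],z,yaw,C[n][1]),2) for n in C}
    for _ in range(8):
        p=pred(x,yaw);J=[];r=[]
        for n in C:
            g=lambda P:proj([[P[0],P[1],z+15]],C[n][1])[0]
            J.append(np.c_[g(x+[1,0])-g(x),g(x+[0,1])-g(x)]);r.append(obs[n][0]-p[n][0])
        x=x+np.linalg.lstsq(np.vstack(J),np.hstack(r),rcond=None)[0]
        if fityaw:
            d=obs['top'][2]-p['top'][2];d=(d+np.pi/2)%np.pi-np.pi/2;yaw-=d
    return x,yaw,np.round(np.hstack(r),2),{n:(round(obs[n][1]),round(p[n][1])) for n in C}
E
python3 - <<'E'
from h import *
C=cams()
for nm,m,k,uv in [('L','ring_large','w',(331,262)),('S','ring_small','w',(377,259)),('cut','cutter','o',(437,269)),('A','stamp','o',(232,253)),('B','stamp','o',(286,256)),('stand1','stand','o',(254,195)),('stand2','stand','o',(204,182)),('tray','tray','o',(420,194)),('pan','pan','d',(326,202))]:
    x,y,r,ar=fit(C,m,k,uv,yaw=0,fityaw=m=='tray');print(nm,x.round(1),round(float(y),3),r,ar, round(float(np.hypot(*x))))
    # top-only, side-only
E
```

```text
Traceback (most recent call last):
  File "h.py", line 41, in fit
    g=proj([[x[0],x[1],z+15]],C[n][1])[0];obs[n]=mom(seg(C[n][0],kind,g,40),1)
                                                     ~~~^^^^^^^^^^^^^^^^^^^
  File "h.py", line 35, in seg
    i=int(np.argmin(d))+1
          ~~~~~~~~~^^^
ValueError: attempt to get argmin of an empty sequence
```

Run:
```python
import cv2
for n,(r,c0,c1) in {'top':(262,314,350),'side':(253,322,362)}.items():
    i=cv2.cvtColor(cv2.imread(f'pics/{n}0.png'),cv2.COLOR_BGR2HSV)
    print(i[r,c0:c1,2].tolist(),i[r,c0:c1:4,1].tolist())
i=cv2.cvtColor(cv2.imread('pics/top0.png'),cv2.COLOR_BGR2HSV)
print('stamp',i[256,272:300].tolist()); print('pan',i[202,296:306].tolist(),i[202,346:356].tolist());print('cut',i[269,420:456].tolist())
```

```text
[123, 124, 127, 126, 124, 130, 149, 168, 168, 169, 168, 161, 124, 119, 127, 124, 127, 129, 130, 130, 131, 128, 124, 126, 168, 168, 168, 169, 165, 143, 131, 128, 127, 128, 128, 130] [8, 6, 5, 2, 8, 8, 5, 6, 12]
[148, 149, 149, 149, 148, 142, 149, 180, 197, 199, 199, 199, 194, 174, 138, 125, 133, 144, 146, 146, 142, 134, 126, 121, 143, 179, 196, 199, 199, 200, 195, 181, 158, 148, 146, 148, 148, 147, 148, 148] [7, 9, 9, 9, 8, 7, 4, 9, 3, 7]
stamp [[42, 10, 129], [42, 10, 131], [42, 10, 129], [42, 10, 131], [21, 30, 134], [16, 100, 158], [16, 106, 154], [16, 100, 140], [19, 90, 153], [30, 68, 165], [30, 68, 165], [30, 68, 166], [31, 69, 166], [31, 69, 166], [27, 72, 163], [18, 102, 148], [16, 106, 113], [15, 111, 60], [16, 109, 98], [16, 107, 150], [16, 106, 152], [17, 99, 144], [26, 23, 77], [45, 8, 126], [48, 10, 125], [45, 8, 129], [38, 8, 129], [42, 10, 129]]
pan [[36, 10, 129], [42, 10, 130], [40, 12, 131], [42, 10, 130], [36, 10, 126], [45, 8, 121], [30, 8, 95], [120, 11, 67], [110, 15, 52], [120, 9, 84]] [[113, 13, 81], [120, 10, 75], [110, 13, 61], [90, 3, 95], [42, 10, 129], [45, 8, 128], [42, 10, 129], [45, 8, 130], [38, 8, 130], [45, 8, 129]]
cut [[42, 10, 126], [42, 10, 126], [38, 8, 127], [42, 10, 129], [30, 9, 115], [18, 162, 44], [18, 152, 42], [23, 142, 88], [23, 108, 153], [40, 6, 122], [45, 8, 124], [42, 10, 125], [38, 8, 125], [42, 10, 125], [42, 10, 126], [38, 8, 125], [36, 10, 126], [48, 10, 125], [50, 12, 124], [40, 12, 126], [38, 8, 128], [48, 10, 126], [42, 11, 120], [42, 13, 99], [19, 61, 67], [17, 154, 43], [21, 164, 42], [24, 145, 74], [25, 107, 129], [24, 38, 126], [42, 10, 125], [48, 10, 126], [42, 10, 126], [38, 8, 125], [38, 8, 127], [45, 8, 127]]
```

```bash
sed -i "s/(V>175)&(Sa<40)/(V>(148 if img[240,320].sum()<0 else TH(V)))\&(Sa<40)/; s/(Sa>75)&(H<35)/(Sa>45)\&(H<38)/" h.py
sed -i "s/(V>(148 if img\[240,320\].sum()<0 else TH(V)))/(V>TH[name])/; s/def seg(img,kind,uv,rad)/TH={'top':148,'side':172}\ndef seg(img,kind,uv,name)/; s/kind,g,40)/kind,g,n)/" h.py
cat > m.py <<'E'
from h import *
C=cams()
for nm,m,k,uv in [('L','ring_large','w',(331,262)),('S','ring_small','w',(377,259)),('cut','cutter','o',(437,269)),('A','stamp','o',(232,253)),('B','stamp','o',(286,256)),('stand1','stand','o',(254,195)),('stand2','stand','o',(204,182)),('tray','tray','o',(420,194)),('pan','pan','d',(326,202))]:
    x,y,r,ar=fit(C,m,k,uv,yaw=0,fityaw=m=='tray');t,_,_,_=fit({'top':C['top']},m,k,uv,yaw=y)
    print(nm,x.round(1),'top',t.round(1),round(float(y),3),r,ar, round(float(np.hypot(*x))))
E
python3 m.py
```

```text
L [448.6  -3. ] top [446.3   1. ] 0.0 [-1.45  0.79 -0.42 -1.89] {'top': (416, 466), 'side': (374, 519)} 449
S [ 459.8 -127.4] top [ 457.7 -123.9] 0.0 [-1.26  0.72 -0.41 -1.86] {'top': (212, 260), 'side': (155, 260)} 477
cut [ 431.4 -289. ] top [ 429.6 -287.5] 0.0 [-0.57  0.68 -0.54 -1.05] {'top': (434, 447), 'side': (436, 467)} 519
A [469.7 278.8] top [467.4 279.7] 0.0 [-0.37  0.87 -0.62 -0.48] {'top': (251, 270), 'side': (469, 540)} 546
B [462.8 128.7] top [460.4 129.8] 0.0 [-0.36  0.79 -0.61 -0.59] {'top': (242, 259), 'side': (416, 474)} 480
stand1 [633.2 220.9] top [630.7 222.7] 0.0 [-0.64  0.85 -0.57 -0.84] {'top': (983, 1033), 'side': (1193, 1335)} 671
stand2 [669.8 363.7] top [667.2 365.5] 0.0 [-0.73  0.9  -0.55 -0.84] {'top': (981, 1040), 'side': (1522, 1685)} 762
tray [ 645.  -242.2] top [ 642.8 -241. ] -0.093 [-0.48  0.78 -0.68 -1.02] {'top': (2168, 2209), 'side': (1457, 1516)} 689
pan [614.4  18.4] top [612.2  18.8] 0.0 [-0.15  0.73 -0.64 -0.4 ] {'top': (2243, 2239), 'side': (2076, 2216)} 615
```

```bash
sed -i "s/cyl(33,0,18)/cyl(33,17.5,18)/; s/cyl(24,0,18)/cyl(24,17.5,18)/; s/\*2+.5)\*256/*2+0)*256/" h.py; python3 m.py
```

```text
L [ 4.475e+02 -4.000e-01] top [4.455e+02 3.000e-01] 0.0 [-0.27  0.72 -0.59 -0.49] {'top': (415, 464), 'side': (372, 416)} 447
S [ 458.5 -124.5] top [ 456.6 -124.1] 0.0 [-0.19  0.69 -0.61 -0.4 ] {'top': (211, 251), 'side': (156, 187)} 475
cut [ 430.6 -289.2] top [ 429.  -288.2] 0.0 [-0.42  0.65 -0.58 -0.8 ] {'top': (434, 447), 'side': (434, 469)} 519
A [469.  278.8] top [466.8 279.1] 0.0 [-0.11  0.9  -0.68 -0.27] {'top': (250, 270), 'side': (469, 539)} 546
B [462.1 128.7] top [459.7 129.1] 0.0 [-0.14  0.75 -0.62 -0.31] {'top': (242, 258), 'side': (415, 477)} 480
stand1 [632.4 220.9] top [630. 222.] 0.0 [-0.42  0.79 -0.6  -0.62] {'top': (982, 1033), 'side': (1195, 1340)} 670
stand2 [669.2 363.7] top [666.5 364.8] 0.0 [-0.46  0.91 -0.61 -0.63] {'top': (980, 1040), 'side': (1521, 1688)} 762
tray [ 644.3 -242.7] top [ 642.1 -241.8] -0.095 [-0.31  0.75 -0.7  -0.75] {'top': (2169, 2210), 'side': (1456, 1505)} 688
pan [613.7  18.3] top [611.4  18.2] 0.0 [ 0.04  0.75 -0.7  -0.2 ] {'top': (2242, 2240), 'side': (2076, 2216)} 614
```

>>> move_arm(moves=[0,0,0,0.118,0,0,0,0.118,0,0,0,0.118,0,0,0,0.118,0,0,0,0.118,0,0,0,0.118,0,0,0,0.118], claw=90)

```text
t: 1.27
eef_pos: [165.4, 602.7, 214.6]
tcp_rot: [-3.142, -0.0, 1.57]
ft_force: [1.4, 0.1, 1.0]
opening: 0.945
grip_force: 0.0
```

>>> move_arm(moves=[-0.29,0.135,0,0,-0.29,0.135,0,0,-0.29,0.135,0,0,-0.29,0.135,0,0,-0.29,0.135,0,0,-0.29,0.135,0,0,-0.29,0.135,0,0,-0.29,0.135,0,0,-0.29,0.135,0,0,-0.29,0.135,0,0])

```text
t: 2.52
eef_pos: [370.8, 167.4, 214.9]
tcp_rot: [3.141, -0.0, 1.576]
ft_force: [1.1, 0.2, 0.9]
opening: 0.948
grip_force: 0.0
```

>>> move_arm(moves=[-0.28,0.132,0,0,-0.28,0.132,0,0,-0.28,0.132,0,0,-0.28,0.132,0,0,0,0,0.3,0,0,0,0.3,0,0,0,0.3,0,0,0,0,0,0,0,0,0])

```text
t: 3.65
eef_pos: [451.0, 1.3, 80.8]
tcp_rot: [3.14, 0.0, 1.576]
ft_force: [0.8, 0.7, -0.9]
opening: 0.942
grip_force: 0.0
```

>>> move_arm(moves=[-0.006,-0.025,0.2,0,0,0,0.2,0,0,0,0.08,0,0,0,0.035,0,0,0,0,0,0,0,0,0])

```text
t: 4.4
eef_pos: [447.1, 0.4, 3.1]
tcp_rot: [3.14, 0.0, 1.576]
ft_force: [-0.8, 0.6, 0.3]
opening: 0.946
grip_force: 0.0
```

Run:
```python
from h import *
C=cams()
t=cv2.resize(C['top'][0][220:300,270:390],None,fx=4,fy=4,interpolation=cv2.INTER_CUBIC)
s=cv2.resize(C['side'][0][190:310,280:400],None,fx=4,fy=4)[:,:,:]
o=np.zeros((480,960,3),np.uint8);o[:320,:480]=t;o[:,480:]=s
cv2.imwrite('pics/g1.png',cv2.resize(o,(800,400))[:,:,::-1])
```

```text
(no output)
```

View pics/g1.png

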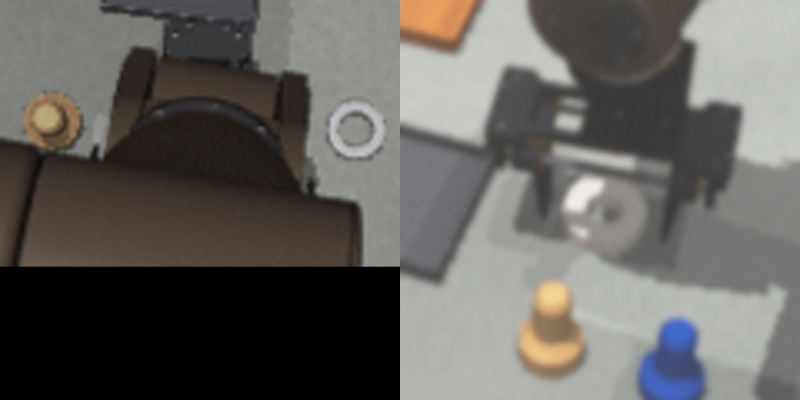

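The large ring (crop px 605,213) sits between the two fingers (545,190 and 668,210), roughly centred. Closing.

>>> move_arm(moves=[0,0,0,0,0,0,0,0,0,0,0,0,0,0,0,0,0,0,0,0,0,0,0,0], claw=50)

```text
t: 5.25
eef_pos: [446.7, 0.4, 2.4]
tcp_rot: [3.141, -0.0, 1.576]
ft_force: [0.4, -0.7, 2.0]
opening: 0.688
grip_force: 30.0
```

>>> move_arm(moves=[0,0,-0.15,0,0,0,-0.3,0,0,0,-0.25,0,0.2,0.17,0,0,0.25,0.21,0,0,0.25,0.21,0,0,0.25,0.21,0,0,0.25,0.21,0,0,0.2,0.16,0,0,0.07,0.06,0,0])

```text
t: 6.5
eef_pos: [630.2, 223.3, 106.7]
tcp_rot: [-3.141, 0.0, 1.578]
ft_force: [-0.6, 0.3, -0.1]
opening: 0.683
grip_force: 30.0
```

>>> move_arm(moves=[0,0,0,0,0,0,0.1,0,0,0,0.05,0])

```text
t: 6.88
eef_pos: [629.0, 220.8, 83.6]
tcp_rot: [-3.14, 0.0, 1.575]
ft_force: [0.2, -0.1, -1.7]
opening: 0.684
grip_force: 30.0
```

Run:
```python
from h import *
C=cams();s=monitor.state();print(s['eef_pos'],s['opening'])
e=s['eef_pos']
I={}
for n in C:
    im=C[n][0].copy();c=C[n][1]
    u,v=proj([[631.5,221.5,54]],c)[0].astype(int);I[n]=cv2.resize(im[v-50:v+50,u-50:u+50],(400,400),interpolation=cv2.INTER_CUBIC)
cv2.imwrite('pics/p1.png',np.hstack([I['top'],I['side']])[:,:,::-1])
```

```text
[629.14620424 221.12558997  83.62617409] 0.684773961606332
```

View pics/p1.png

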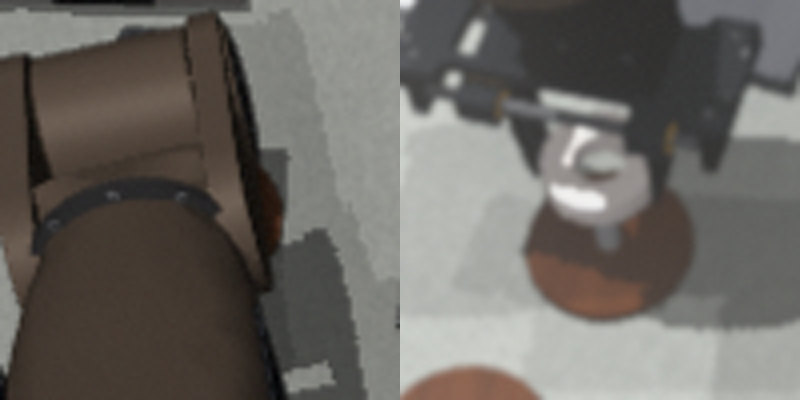

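The ring is held level over the pin (pin base at side-crop 610,235, directly below the ring). Lowering.

>>> move_arm(moves=[0,0.015,0.1,0,0,0,0.1,0,0,0,0.08,0,0,0,0.08,0,0,0,0,0])

```text
t: 7.6
eef_pos: [631.7, 221.9, 29.7]
tcp_rot: [-3.14, 0.0, 1.576]
ft_force: [-0.5, 0.3, -0.6]
opening: 0.685
grip_force: 30.0
```

>>> move_arm(moves=[0,0,0.06,0,0,0,0.045,0,0,0,0,0,0,0,0,0])

```text
t: 8.1
eef_pos: [632.3, 222.0, 15.3]
tcp_rot: [3.141, -0.0, 1.576]
ft_force: [0.3, -0.7, -1.0]
opening: 0.682
grip_force: 30.0
```

>>> move_arm(moves=[0,0,0,0,0,0,0,0,0,0,0,0,0,0,0,0], claw=82)

```text
t: 8.6
eef_pos: [632.2, 221.9, 15.2]
tcp_rot: [3.141, -0.0, 1.576]
ft_force: [-0.2, -0.2, 0.3]
opening: 0.859
grip_force: 0.0
```

>>> move_arm(moves=[0,0,-0.1,0,0,0,-0.25,0,0,0,-0.3,0,0,0,-0.2,0,-0.3,-0.15,0,0,-0.33,-0.17,0,0,-0.33,-0.17,0,0,-0.33,-0.17,0,0,-0.33,-0.17,0,0,-0.33,-0.17,0,0])

```text
t: 9.85
eef_pos: [483.1, -72.8, 143.7]
tcp_rot: [3.14, 0.0, 1.577]
ft_force: [0.3, 0.4, -0.2]
opening: 0.862
grip_force: 0.0
```

>>> move_arm(moves=[-0.2,-0.1,0,0,-0.143,-0.068,0,0,0,0,0.25,0,0,0,0.25,0,0,0,0.25,0,0,0,0.12,0,0,0,0.06,0,0,0,0,0])

```text
t: 10.85
eef_pos: [459.1, -123.1, 3.4]
tcp_rot: [3.141, -0.0, 1.576]
ft_force: [-0.3, -0.5, 0.3]
opening: 0.861
grip_force: 0.0
```

>>> move_arm(moves=[0,0,0,0,0,0,0,0,0,0,0,0,0,0,0,0,0,0,0,0,0,0,0,0], claw=35)

```text
t: 11.6
eef_pos: [459.0, -123.0, 3.3]
tcp_rot: [3.141, 0.0, 1.576]
ft_force: [-0.7, 0.2, 5.5]
opening: 0.492
grip_force: 30.0
```

>>> move_arm(moves=[0,0,-0.15,0,0,0,-0.3,0,0,0,-0.25,0,0.25,0.13,0,0,0.33,0.165,0,0,0.33,0.165,0,0,0.33,0.165,0,0,0.33,0.165,0,0,0.33,0.165,0,0,0.25,0.13,0,0])

```text
t: 12.85
eef_pos: [620.3, 202.6, 107.7]
tcp_rot: [-3.141, -0.0, 1.577]
ft_force: [-0.3, -1.0, -0.6]
opening: 0.488
grip_force: 30.0
```

Run:
```python
from h import *
C=cams();s=monitor.state();print(s['eef_pos'],s['opening'])
im,c=C['side']
u,v=proj([[631.5,221.5,54]],c)[0].astype(int);cv2.imwrite('pics/p2.png',cv2.resize(im[v-60:v+60,u-60:u+60],(480,480),interpolation=cv2.INTER_CUBIC)[:,:,::-1])
```

```text
[620.71551671 203.84061791 107.44363429] 0.49005053679231697
```

View pics/p2.png

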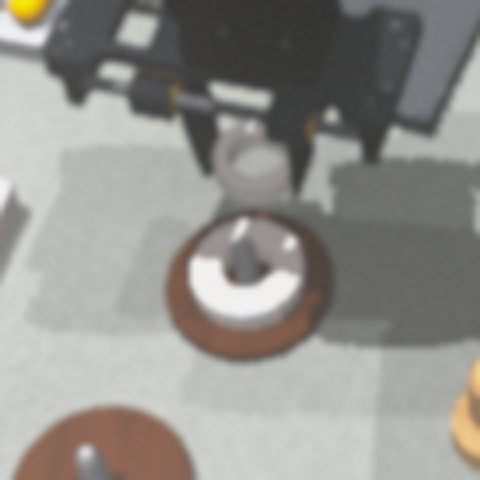

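The large ring lies flat round the pin (crop 245,268); the small one is held above it.

>>> move_arm(moves=[0.13,0.08,0,0,0,0,0.08,0,0,0,0,0])

```text
t: 13.32
eef_pos: [630.5, 218.9, 94.5]
tcp_rot: [-3.139, 0.001, 1.576]
ft_force: [1.5, 0.1, -0.1]
opening: 0.489
grip_force: 30.0
```

>>> move_arm(moves=[0.012,0.008,0.1,0,0,0,0.1,0,0,0,0.1,0,0,0,0.06,0,0,0,0,0])

```text
t: 13.95
eef_pos: [632.6, 221.7, 41.2]
tcp_rot: [-3.14, 0.0, 1.576]
ft_force: [0.1, -0.6, -0.3]
opening: 0.491
grip_force: 30.0
```

>>> move_arm(moves=[0,0,0.04,0,0,0,0.02,0,0,0,0,0,0,0,0,0])

```text
t: 14.45
eef_pos: [633.0, 221.9, 33.4]
tcp_rot: [3.141, -0.0, 1.576]
ft_force: [0.1, 0.5, -0.1]
opening: 0.492
grip_force: 30.0
```

>>> move_arm(moves=[0,0,0,0,0,0,0,0,0,0,0,0,0,0,0,0], claw=65)

```text
t: 14.95
eef_pos: [633.0, 221.8, 33.2]
tcp_rot: [3.141, -0.0, 1.576]
ft_force: [-0.1, -0.1, -0.2]
opening: 0.681
grip_force: 0.0
```

>>> move_arm(moves=[0,0,-0.1,0,0,0,-0.25,0,0,0,-0.3,0,0,0,-0.15,0,-0.14,-0.25,0,0,-0.17,-0.3,0,0,-0.17,-0.3,0,0,-0.14,-0.25,0,0,0,0,0,0,0,0,0,0])

```text
t: 16.2
eef_pos: [469.4, 128.0, 154.1]
tcp_rot: [3.139, -0.0, 1.576]
ft_force: [-0.2, -0.4, -0.4]
opening: 0.686
grip_force: 0.0
```

Run:
```python
from h import *
C=cams();print(monitor.state()['eef_pos'])
I=[]
for n in C:
    im,c=C[n]
    u,v=proj([[631.5,221.5,40]],c)[0].astype(int);I.append(cv2.resize(im[v-40:v+40,u-40:u+40],(400,400),interpolation=cv2.INTER_CUBIC))
cv2.imwrite('pics/p3.png',np.hstack(I)[:,:,::-1])
x,y,r,ar=fit({'side':C['side']},'stamp','o',(286,256),x0=(461,129));print(x,ar)
```

```text
[469.41211812 128.22152469 153.44979753]Traceback (most recent call last):
  File "<stdin>", line 8, in <module>
  File "h.py", line 40, in fit
    c=C['top'][1];x=np.array(x0 if x0 is not None else ground(uv0,c,z+10)[:2]);obs={}
      ~^^^^^^^
KeyError: 'top'
```

View pics/p3.png

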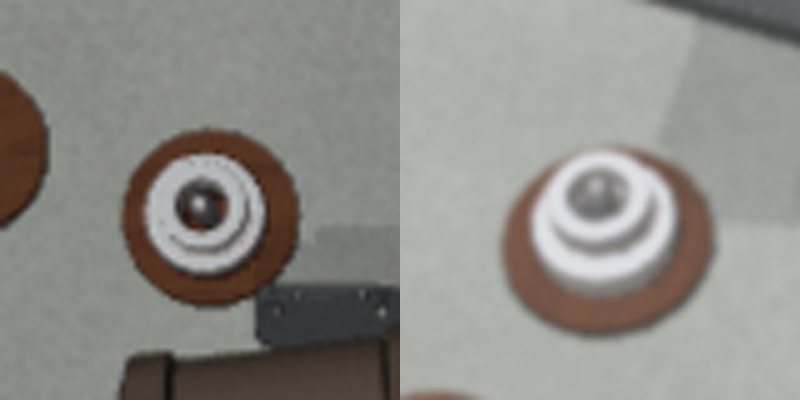

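Both rings lie flat and stacked on the pin (top crop 205,205; side crop 598,190). Next stamp B.

>>> move_arm(moves=[0.005,-0.052,0,0,0,0,0.25,0,0,0,0.25,0,0,0,0.2,0,0,0,0.09,0,0,0,0,0,0,0,0,0])

```text
t: 17.18
eef_pos: [461.1, 128.7, 35.5]
tcp_rot: [3.14, -0.0, 1.576]
ft_force: [-0.3, -0.4, 0.6]
opening: 0.686
grip_force: 0.0
```

>>> move_arm(moves=[0,0,0,0,0,0,0,0,0,0,0,0,0,0,0,0,0,0,0,0,0,0,0,0], claw=15)

```text
t: 17.92
eef_pos: [460.8, 128.6, 34.7]
tcp_rot: [3.141, -0.0, 1.576]
ft_force: [0.7, 0.2, 1.9]
opening: 0.291
grip_force: 30.0
```

>>> move_arm(moves=[0,0,-0.15,0,0,0,-0.3,0,-0.17,0.07,-0.15,0,-0.3,0.13,0,0,-0.33,0.14,0,0,-0.33,0.14,0,0,-0.33,0.14,0,0,-0.33,0.14,0,0,-0.33,0.14,0,0,-0.3,0.14,0,0])

```text
t: 19.18
eef_pos: [618.9, -235.4, 124.2]
tcp_rot: [-3.141, -0.0, 1.576]
ft_force: [-0.3, 0.4, -0.8]
opening: 0.29
grip_force: 30.0
```

>>> move_arm(moves=[-0.2,0.09,0,0,-0.105,0.05,0,0,0,0,0,0,0,0,0,0])

```text
t: 19.68
eef_pos: [639.5, -277.9, 124.5]
tcp_rot: [-3.141, -0.001, 1.577]
ft_force: [-0.8, -0.2, -0.8]
opening: 0.289
grip_force: 30.0
```

>>> move_arm(moves=[-0.015,0.004,0.15,0,0,0,0.2,0,0,0,0.13,0,0,0,0.05,0,0,0,0.022,0,0,0,0,0,0,0,0,0])

```text
t: 20.55
eef_pos: [640.8, -281.6, 42.6]
tcp_rot: [3.141, 0.0, 1.576]
ft_force: [-0.1, -0.2, -0.3]
opening: 0.287
grip_force: 30.0
```

>>> move_arm(moves=[0,0,0,0,0,0,0,0,0,0,0,0,0,0,0,0], claw=55)

```text
t: 21.05
eef_pos: [640.5, -281.4, 41.8]
tcp_rot: [3.142, -0.0, 1.576]
ft_force: [0.0, -0.3, -1.1]
opening: 0.573
grip_force: 0.0
```

>>> move_arm(moves=[0,0,-0.1,0,0,0,-0.25,0,0,0,-0.3,0,0.25,-0.08,-0.1,0,0.33,-0.11,0,0,0.33,-0.11,0,0,0.33,-0.11,0,0,0.33,-0.11,0,0,0.33,-0.11,0,0,0.33,-0.11,0,0])

```text
t: 22.3
eef_pos: [527.2, 53.9, 155.5]
tcp_rot: [3.14, -0.0, 1.576]
ft_force: [0.7, -0.4, 0.3]
opening: 0.578
grip_force: 0.0
```

>>> move_arm(moves=[0.33,-0.11,0,0,0.33,-0.11,0,0,0.33,-0.11,0,0,0.33,-0.11,0,0,0,0,0,0,0,0,0,0])

```text
t: 23.05
eef_pos: [460.8, 249.9, 155.0]
tcp_rot: [3.141, -0.0, 1.577]
ft_force: [-0.2, 0.3, 0.8]
opening: 0.577
grip_force: 0.0
```

>>> move_arm(moves=[0.193,0.05,0,0,0,0,0.25,0,0,0,0.25,0,0,0,0.2,0,0,0,0.1,0,0,0,0,0,0,0,0,0])

```text
t: 23.92
eef_pos: [468.6, 279.0, 35.4]
tcp_rot: [3.14, -0.001, 1.576]
ft_force: [-0.9, 0.9, 0.5]
opening: 0.574
grip_force: 0.0
```

>>> move_arm(moves=[0,0,0,0,0,0,0,0,0,0,0,0,0,0,0,0,0,0,0,0,0,0,0,0], claw=15)

```text
t: 24.68
eef_pos: [468.1, 279.2, 34.6]
tcp_rot: [3.141, -0.0, 1.576]
ft_force: [0.1, -1.1, 4.4]
opening: 0.288
grip_force: 30.0
```

>>> move_arm(moves=[0,0,-0.15,0,0,0,-0.3,0,-0.17,0.06,-0.15,0,-0.3,0.11,0,0,-0.33,0.12,0,0,-0.33,0.12,0,0,-0.33,0.12,0,0,-0.33,0.12,0,0,-0.33,0.12,0,0,-0.33,0.12,0,0])

```text
t: 25.92
eef_pos: [603.6, -89.3, 123.9]
tcp_rot: [-3.141, -0.0, 1.576]
ft_force: [0.1, 1.1, -0.7]
opening: 0.291
grip_force: 30.0
```

>>> move_arm(moves=[-0.3,0.11,0,0,-0.28,0.1,0,0,-0.195,0.077,0,0,0,0,0,0,0,0,0,0])

```text
t: 26.55
eef_pos: [646.5, -202.9, 123.8]
tcp_rot: [-3.14, -0.001, 1.576]
ft_force: [0.3, 0.2, -1.4]
opening: 0.291
grip_force: 30.0
```

Run:
```python
from h import *
C=cams();print(monitor.state()['eef_pos'])
I=[]
for n in C:
    im,c=C[n]
    u,v=proj([[644,-242,40]],c)[0].astype(int);I.append(cv2.resize(im[v-60:v+60,u-60:u+60],(400,400),interpolation=cv2.INTER_CUBIC))
cv2.imwrite('pics/p4.png',np.hstack(I)[:,:,::-1])
```

```text
[ 646.79773114 -202.54768211  124.2304055 ]
```

View pics/p4.png

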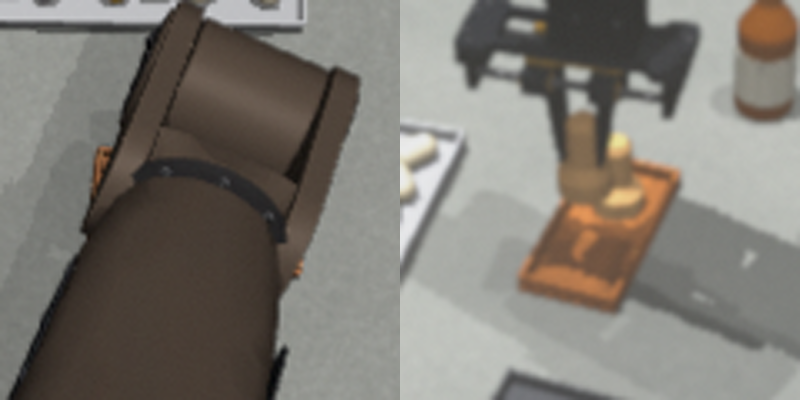

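Stamp B stands upright in the tray (side crop 620,185) and A hangs above the free half (582,165). Lowering A.

>>> move_arm(moves=[-0.01,0.002,0.15,0,0,0,0.2,0,0,0,0.13,0,0,0,0.05,0,0,0,0.022,0,0,0,0,0,0,0,0,0])

```text
t: 27.52
eef_pos: [647.7, -205.3, 42.3]
tcp_rot: [3.141, 0.0, 1.576]
ft_force: [0.3, 0.2, -1.5]
opening: 0.292
grip_force: 30.0
```

>>> move_arm(moves=[0,0,0,0,0,0,0,0,0,0,0,0,0,0,0,0], claw=55)

```text
t: 28.02
eef_pos: [647.5, -205.2, 41.6]
tcp_rot: [3.141, -0.0, 1.576]
ft_force: [0.2, 0.2, 0.3]
opening: 0.569
grip_force: 0.0
```

>>> move_arm(moves=[0,0,-0.1,0,0,0,-0.25,0,0,0,-0.3,0,0,-0.2,-0.1,0,-0.13,-0.3,0,0,-0.14,-0.3,0,0,-0.14,-0.3,0,0,-0.14,-0.3,0,0,0,0,0,0,0,0,0,0], claw=85)

```text
t: 29.28
eef_pos: [438.5, -289.1, 154.9]
tcp_rot: [3.14, 0.001, 1.576]
ft_force: [-0.6, -0.1, -0.2]
opening: 0.895
grip_force: 0.0
```

>>> move_arm(moves=[0,-0.057,0,0,0,0,0.25,0,0,0,0.3,0,0,0,0.25,0,0,0,0.1,0,0,0,0,0,0,0,0,0])

```text
t: 30.15
eef_pos: [429.9, -289.2, 20.1]
tcp_rot: [3.14, 0.001, 1.577]
ft_force: [-0.9, 0.3, 0.4]
opening: 0.896
grip_force: 0.0
```

>>> move_arm(moves=[0,0,0,0,0,0,0,0,0,0,0,0,0,0,0,0,0,0,0,0,0,0,0,0], claw=45)

```text
t: 30.9
eef_pos: [429.7, -289.1, 19.4]
tcp_rot: [3.141, 0.001, 1.576]
ft_force: [0.8, 0.8, 5.8]
opening: 0.614
grip_force: 30.0
```

>>> move_arm(moves=[0,0,-0.15,0,0,0,-0.25,0,0.1,0.06,-0.15,0,0.27,0.162,0,0,0.3,0.18,0,0,0.3,0.18,0,0,0.3,0.18,0,0,0.3,0.18,0,0,0.27,0.162,0,0,0.2,0.12,0,0])

```text
t: 32.15
eef_pos: [611.7, 20.0, 101.1]
tcp_rot: [-3.141, -0.0, 1.577]
ft_force: [0.5, -0.1, -1.4]
opening: 0.618
grip_force: 30.0
```

>>> move_arm(moves=[0,0,0,0,0,0,0.15,0,0,0,0.15,0,0,0,0.1,0,0,0,0.06,0,0,0,0,0,0,0,0,0])

```text
t: 33.02
eef_pos: [611.5, 18.0, 33.1]
tcp_rot: [3.141, -0.0, 1.576]
ft_force: [-0.7, -0.2, -1.6]
opening: 0.615
grip_force: 30.0
```

>>> move_arm(moves=[0,0,0.04,0,0,0,0.025,0,0,0,0,0,0,0,0,0])

```text
t: 33.52
eef_pos: [611.2, 18.1, 22.7]
tcp_rot: [-3.142, -0.0, 1.576]
ft_force: [-0.1, 0.0, -1.8]
opening: 0.621
grip_force: 30.0
```

>>> move_arm(moves=[0,0,0,0,0,0,0,0,0,0,0,0,0,0,0,0], claw=75)

```text
t: 34.02
eef_pos: [611.3, 18.1, 22.8]
tcp_rot: [3.141, -0.0, 1.576]
ft_force: [0.1, 0.5, 0.2]
opening: 0.785
grip_force: 0.0
```

>>> move_arm(moves=[0,0,-0.1,0,0,0,-0.25,0,0,0,-0.3,0,0,0,-0.2,0,0,-0.3,0,0,0,-0.3,0,0,0,-0.3,0,0,0,-0.2,0,0,0,0,0,0])

```text
t: 35.15
eef_pos: [445.0, 17.3, 151.4]
tcp_rot: [3.141, 0.0, 1.576]
ft_force: [1.2, 0.4, 0.4]
opening: 0.793
grip_force: 0.0
```

Run:
```python
from h import *
C=cams();print(monitor.state()['eef_pos'])
cv2.imwrite('pics/e.png',np.vstack([cv2.resize(C['top'][0][150:280,180:540],(800,289)),cv2.resize(C['side'][0][90:400,130:450],(310,300)).repeat(1,1) if 0 else cv2.resize(C['side'][0][110:330,170:410],(800,311))])[:,:,::-1][:600])
```

```text
[447.2351417   17.09513085 151.18645372]
```

View pics/e.png

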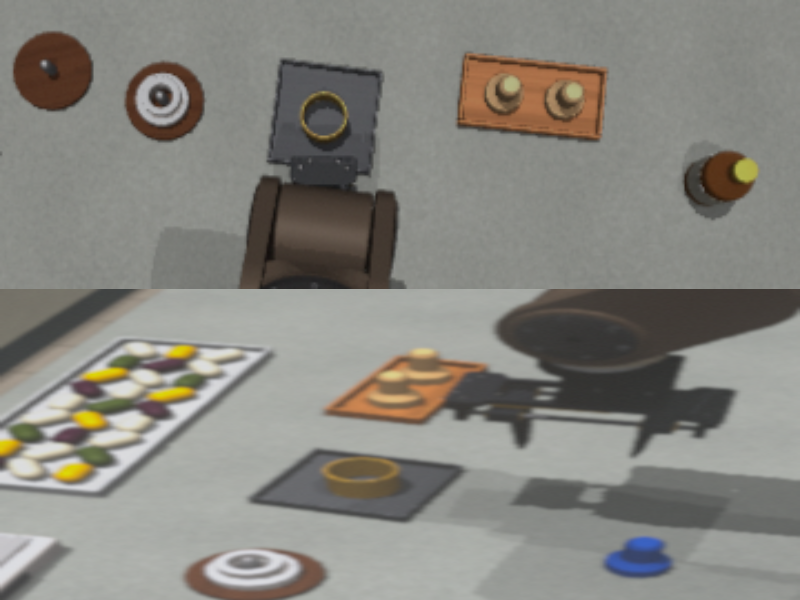

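The rings are stacked on the pin (top view 162,98), the cutter stands in the pan (324,115), and both stamps stand in the tray (505,92 and 567,98). The arm is clear of everything. Handing in.

```bash
python3 -c "
from cell import order
print(order.job_done())"
```

```text
the job is handed in; nothing more can be done
None
```

The job is handed in, and the last pictures showed everything in place: rings stacked on the stand's pin with the large one at the bottom, both stamps upright in the tray, and the cutter upright in the pan; the tubs and bottle were not touched.

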